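# Clear the jammed post chute

### The job

A D-section bar stands stuck in the slot of the feed chute and holds back the steel posts: lift it out so that the posts roll down to the end stop by themselves. Lay the bar on the sloped rest, flat side against the slope and one end on the lip, and let go of it; then take it again across its middle and lay it on the rack, flat side down on both ribs, between the cheeks. Put it down gently, do not touch the posts, and leave the other things on the desk where they are.

Things in the scene. Friction and masses are not known exactly. Their poses are not given: they have to be found in the camera images.
- chute: Fixed aluminium feed chute, 215x82 mm. Origin at desk level below the inner face of its end stop, mid-width; x points uphill (roughly away from the robot). Floor 74 mm wide between walls 20 mm high, sloping 10 degrees: 36 mm above the desk at the stop, 72 mm at the upper end. A slot through the floor, 41 mm along by 39 mm across, starts 36 mm from the stop; the desk shows below.
- bar_mid (a point): Centre of the aluminium D-section bar: 140 mm long (z), 36 wide (y), 36 thick (x), 0.25 to 0.5 kg. Its flat side faces -x, 18 mm from the centre; its half-round back +x. Its parallel plane sides (y = +-18 mm) run from the flat side to x = 0. At the start it stands on end on the desk in the chute's slot, about 2 mm clear, top 140 mm up, flat side to the end stop.
- bar: The same bar; origin at the middle of the end it stands on at the start (70 mm from bar_mid along -z), same axes.
- rest_seat (a point): Where bar_mid comes when the bar lies properly on the sloped rest (its flat side on the slope, an end on the lip); axes as rest.
- rest: Fixed sloped rest: a plate 26 mm wide (x) and 88 mm long rising at 45 degrees toward +y, on a base 60x110x8 mm; origin at desk level, middle of the base. The sloping face looks to -y and up and starts at y = -35, z = 25 mm at a lip that stands 14 mm out of it. A bar on it overhangs the upper end by 52 mm and each side by 5 mm.
- rack_seat (a point): Where bar_mid comes when the bar lies on the rack: 53 mm above the desk, over the rack's middle; axes as rack.
- rack: Fixed storage rack: base 70 (x) by 110 (y) by 8 mm with two cross ribs, 10 mm thick, at y = -42 and +42 mm, tops 35 mm above the desk. Cheeks at the ribs' ends rise 11 mm above their tops, 48 mm apart along x. The bar lies along y across both ribs, between the cheeks. Origin at desk level, middle of the base.
- post1: The first of three like steel posts (25 mm diameter, 70 mm long, 0.2 kg) that lie across the chute, counted from the bottom, and roll freely; origin at its centre, axis along its y. When the chute is clear it rolls until it rests at the end stop or on the post before it, its centre 10 mm uphill of the end stop.
- post2: The second of three like steel posts (25 mm diameter, 70 mm long, 0.2 kg) that lie across the chute, counted from the bottom, and roll freely; origin at its centre, axis along its y. When the chute is clear it rolls until it rests at the end stop or on the post before it, its centre 35 mm uphill of the end stop.
- post3: The third of three like steel posts (25 mm diameter, 70 mm long, 0.2 kg) that lie across the chute, counted from the bottom, and roll freely; origin at its centre, axis along its y. When the chute is clear it rolls until it rests at the end stop or on the post before it, its centre 59 mm uphill of the end stop.
- sample_block: Bystander, to be left where it is: sample holder, black base with a block, 46x52x29 mm; origin under its middle.
- riser: Bystander, to be left where it is: black riser block, 50x50x26 mm; origin under its middle.
- iris_post: Bystander, to be left where it is: iris on a based post, 26x58x116 mm; origin under its middle.
- lens_box_b: Bystander, to be left where it is: white lens box, 47x45x19 mm; origin under its middle.
- tape_roll: Bystander, to be left where it is: roll of black tape, 58 mm across, 19 mm high; origin under its middle.
- marker: Bystander, to be left where it is: white marker pen with black cap, lying on the desk, 135 mm long, 17 mm thick; origin under its middle.

How it is judged (in metres and radians):
On the way, in this order (a step that is already met when the one before it is completed fails the run):
1. the bar is out of the chute and the three posts have rolled down to the end stop (x of post1 in the frame of chute between 0 and 0.0225 m and y of post1 in the frame of chute between -0.006 and 0.006 m and z of post1 in the frame of chute between 0.04 and 0.068 m and x of post2 in the frame of chute between 0 and 0.047 m and y of post2 in the frame of chute between -0.006 and 0.006 m and z of post2 in the frame of chute between 0.04 and 0.068 m and x of post3 in the frame of chute between 0 and 0.072 m and y of post3 in the frame of chute between -0.006 and 0.006 m and z of post3 in the frame of chute between 0.04 and 0.068 m and height (world z) of bar above 0.05 m), for 0.2 s.
2. the bar lies on the sloped rest, flat side on the slope, end on the lip, let go and still (distance between bar_mid and rest_seat below 0.015 m and angle between the z axis of bar and the x axis of rest, either way round above 1.42 rad and angle between bar's own x axis and vertical between 0.65 and 0.93 rad and contact force between the fingers and bar below 0.1 N and linear speed of bar below 0.02 m/s), for 0.3 s.
At the end, for the whole second after the job is handed in: The posts lie in the chute at the end stop (each within 12 mm of its end place). The bar lies at rest on the rack's ribs between the cheeks, flat side down within 0.1 rad, along the rack within 0.15 rad, its centre within 8 mm across, 22 mm along and 5 mm in height of rack_seat (x of post1 in the frame of chute between 0 and 0.0225 m and y of post1 in the frame of chute between -0.006 and 0.006 m and z of post1 in the frame of chute between 0.04 and 0.068 m and x of post2 in the frame of chute between 0 and 0.047 m and y of post2 in the frame of chute between -0.006 and 0.006 m and z of post2 in the frame of chute between 0.04 and 0.068 m and x of post3 in the frame of chute between 0 and 0.072 m and y of post3 in the frame of chute between -0.006 and 0.006 m and z of post3 in the frame of chute between 0.04 and 0.068 m and angle between bar's own x axis and vertical below 0.1 rad and angle between the z axis of bar and the y axis of rack, either way round below 0.15 rad and x of bar_mid in the frame of rack between -0.008 and 0.008 m and y of bar_mid in the frame of rack between -0.022 and 0.022 m and z of bar_mid in the frame of rack between 0.048 and 0.058 m and linear speed of bar below 0.02 m/s and linear speed of each of post1, post2, post3 below 0.03 m/s); the robot touches nothing.
It fails at once if a bystander is moved by more than 30 mm (distance of any of sample_block, riser, iris_post, lens_box_b, tape_roll, marker from where it was at the start of the episode above 0.03 m).
It fails at once if the gripper presses on a post (contact force between the fingers and post1 above 1 N or contact force between the fingers and post2 above 1 N or contact force between the fingers and post3 above 1 N).
It fails at once if the bar is dropped or knocked: it moves at over 0.5 m/s out of the gripper (a fall of 13 mm) (linear speed of bar above 0.5 m/s and contact force between the fingers and bar below 0.1 N).
It also fails if it takes over 58 s, if anything falls off the work surface, if the arm or the gripper's body presses on something with over 40 N, if the wrist force passes 120 N, or if a joint passes its speed limit or range.

### The arm

A 6-joint arm with a two-finger parallel gripper is mounted at the origin on a cart in front of the work surface, level with it; the furniture and walls round the work are solid. World frame = base frame: x ahead of the robot, y to its left, z up, the work surface at z = 0. Lengths are in mm, angles in degrees, forces in N, time in s.
With the tool pointing down it reaches from about 275 to 825 mm from the base axis. Payload 4.9 kg.
Tool frame: the origin (TCP) lies at the very end of the fingers, on their centre line; the grasp point (between the pads) lies 19 mm behind it; z points along the fingers, y is the line along which they close (so a half turn about z gives the same grasp; the last joint's range is limited). The gripper opens to 85 mm and grips with 20 to 120 N. Pads are 22 mm wide; open, the fingers measure 114 mm over their backs; the gripper's body (76 mm by 85 mm) begins 54 mm behind the grasp point. The pads swing forward as they close: fully open they stand 13 mm farther back than shut.
Start: joints at [61.009, 18.69, -11.035, 60.275, 0, 82.311], TCP at [199.807, 512.441, 231.281] pointing down, gripper open.
Joint ranges: [-152.03, 152.03], [-55.5, 102.48], [-74.3, 77.21], [-110.64, 120.58], [-84.22, 78.4], [-180, 180]. Speed limits (degrees/s): [147.25, 147.25, 180, 180, 180, 180].

### API

Orientations are given as a 3x3 rotation matrix whose columns are the frame's x, y, z axes.
In Python, from rig import arm, eoat, grab_frame, sensors gives the robot as it stands. Calls block until the motion is done:
- arm.move_pose(position, orientation): joint-space move of the TCP to a pose.
- arm.movel(position, rotation=None, v=150, force_limit=None): straight line of the TCP; rotation=None keeps the orientation; v is the mean speed in mm/s. With force_limit (N) it stops when the force on the tool has changed by that much, and returns True; else False.
- arm.move_j(angles): joint-space move.
- eoat.grip(opening): finger opening in mm; the grip force is fixed at half the most; returns when the fingers have stopped.
- arm.pause(seconds).
- arm.solve_ik(position, orientation): joint angles nearest the present ones, or None.
- grab_frame(name): name is "side" or "top" or "wrist"; returns a dict with "image" (420x560x3 uint8, blue, green, red), "z_map" (420x560 float32, mm along the optical axis (not along the pixel's ray), 0 where there is no reading), "fov_y" (degrees; the focal length in pixels is half the picture's height over the tangent of half this angle, whatever the lens; pixels are square), "cx", "cy" (the principal point, pixels), "eye" and "orientation" of the camera in the world. Camera axes: x right, y up, looking along -z (the intrinsics and any distortion apply to the point x, -y, -z); pixel columns grow to the right and rows downward; lengths in mm; the calibration is good to about 2 mm. The wrist camera is an equidistant fisheye: a pixel r from the principal point sees the ray r / f radians off the axis. A picture is of the moment at which its call begins.
A pose or a line that the arm cannot do raises arm.MotionError and nothing moves.
- arm.close_job(): hands the job in; it is judged then, once.
Readings, each from a call of its own:
- sensors.get_time(): time.
- sensors.get_joint_positions(): joint angles.
- sensors.get_joint_velocities(): joint speeds.
- sensors.get_joint_torque(): joint torques, N m.
- sensors.get_eef_pos(): TCP position.
- sensors.get_tcp_rot(): TCP orientation.
- sensors.get_wrist_force(): force on the tool from outside, world axes, zero at the start.
- sensors.get_moment(): the same for the moment, N m.
- sensors.get_finger_gap(): finger opening in mm.
- sensors.get_grip_force(): force on a finger pad.
Only numpy, scipy, OpenCV 4.12 (cv2) and the standard library are available. Lean on these libraries where they do the work, as an engineer would, in place of code of your own. Each camera call takes 0.05 s, during which the arm holds its last target. There are 200 camera calls.

## Working session

There is one attempt and no reset: what is moved stays moved. The work goes in short steps, each a Python script; the robot and the scene stay as the last script left them, time stands still between calls to the robot, and variables do not carry over. Pictures are saved under pics/ and viewed, at most 10 in all, crops included, and the job is handed in when it is done.

```bash
mkdir -p pics; ls; python3 - <<'E'
from rig import arm,eoat,grab_frame,sensors
import cv2,numpy as np
for n in("top","side"):
    f=grab_frame(n); cv2.imwrite(f"pics/{n}0.png",f["image"]); np.save(f"pics/{n}0.npy",f,allow_pickle=True)
    print(n,f["fov_y"],f["cx"],f["cy"],f["eye"],f["orientation"],(f["z_map"]>0).mean())
print(sensors.get_time(), sensors.get_tcp_rot())
E
```

```text
pics
top 53.25653042658905 279.730864876396 207.95461355663525 [441.66006228  96.71869577 928.73565038] [[-0.02611598  0.99057568 -0.13445363]
 [-0.99934416 -0.02924545 -0.02135293]
 [-0.02508385  0.1338078   0.9906898 ]] 0.9959353741496598
side 42.22456641659604 271.07936912617225 207.40404840564133 [ 561.90125526  820.17940342 1118.52343117] [[-0.99997841 -0.0026332  -0.00602042]
 [-0.00131031 -0.81789321  0.57536856]
 [-0.00643912  0.57536403  0.8178721 ]] 0.9960756802721088
0.1 [[-9.31689952e-01  3.63253745e-01 -7.41899157e-04]
 [ 3.63254452e-01  9.31688959e-01 -1.37347725e-03]
 [ 1.92298500e-04 -1.54915312e-03 -9.99998782e-01]]
```

View pics/top0.png

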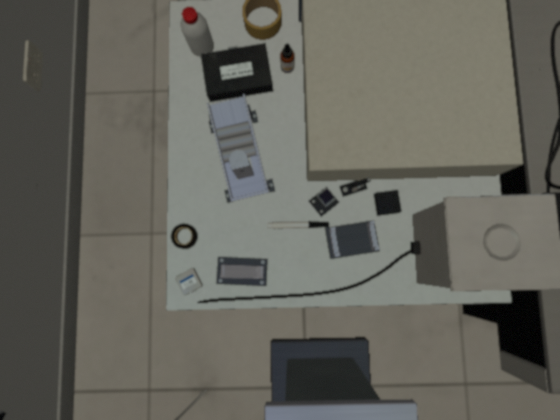

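View pics/side0.png

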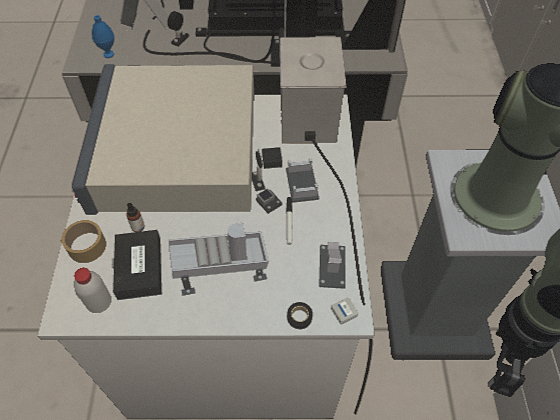

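The top view shows the chute from (230,105) at its uphill end to (248,195) at the stop. The bar is at about (238,157), the rest at (242,271), the rack at (353,240), and the marker at (295,225). The side view shows the same layout, with the bar at (237,235), the rest at (332,262) and the rack at (302,180).

```bash
cat > h.py <<'E'
import numpy as np,cv2
def cloud(f):
    im=f["image"];z=f["z_map"];h,w=z.shape
    F=h/2/np.tan(np.radians(f["fov_y"]/2))
    u,v=np.meshgrid(np.arange(w),np.arange(h))
    P=np.stack([(u-f["cx"])/F*z,-(v-f["cy"])/F*z,-z],-1)
    return P@np.array(f["orientation"]).T+np.array(f["eye"])
def ortho(fs,x0=250,x1=750,y0=-130,y1=350,s=1.5):
    H=np.full((int((x1-x0)*s),int((y1-y0)*s)),np.nan)
    for f in fs:
        P=cloud(f).reshape(-1,3)[f["z_map"].ravel()>0]
        r=((x1-P[:,0])*s).astype(int);c=((y1-P[:,1])*s).astype(int)
        ok=(r>=0)&(r<H.shape[0])&(c>=0)&(c<H.shape[1])
        for a,b,q in zip(r[ok],c[ok],P[ok,2]):
            if not H[a,b]>q: H[a,b]=q
    return H
E
python3 - <<'E'
from h import *
fs=[np.load(f"pics/{n}0.npy",allow_pickle=True).item() for n in("top","side")]
for f in fs:
    P=cloud(f); m=(P[...,0]>300)&(P[...,0]<700)&(P[...,1]>-100)&(P[...,1]<300)
    z=P[m][:,2]; print(np.percentile(z[abs(z)<8],[5,50,95]))
ims=[]
for f in fs:
    P=cloud(f); s=.8
    z=np.clip(P[...,2],0,145)/145*255
    # height image of crop in camera view
    c=cv2.applyColorMap(z.astype(np.uint8),cv2.COLORMAP_JET)
    ims.append(c[80:310,160:420] if f is fs[0] else c[130:340,140:400])
ims=[cv2.resize(i,(400,360),interpolation=cv2.INTER_NEAREST) for i in ims]
cv2.imwrite("pics/hm.png",np.hstack(ims))
for n,f in zip("ts",fs):
    P=cloud(f)
    m=((P[...,2]>4)&(P[...,2]<160)&(P[...,0]>230)&(P[...,0]<760)&(P[...,1]>-150)&(P[...,1]<360)).astype(np.uint8)
    k,l,st,ce=cv2.connectedComponentsWithStats(m)
    for i in range(1,k):
        if st[i,4]<60: continue
        Q=P[l==i]; r=cv2.minAreaRect(Q[:,:2].astype(np.float32))
        print(n,st[i].tolist(),np.round(r[0]),np.round(r[1]),round(r[2],1),Q[:,2].max().round())
E
```

```text
[-0.74486397  1.97205799  5.08261866]
[-3.26129249  0.61072036  5.81922382]
t [302, 100, 113, 97, 8584] [675. -43.] [171. 213.] 0.0 131.0
t [209, 113, 66, 90, 3367] [679. 200.] [188. 112.] 12.5 146.0
t [308, 184, 31, 33, 509] [581.  18.] [51. 58.] 37.6 35.0
t [374, 187, 28, 30, 606] [ 574. -121.] [57. 60.] 11.7 31.0
t [267, 219, 116, 42, 2076] [494.  20.] [251.  89.] 88.9 50.0
t [170, 222, 29, 27, 416] [512. 329.] [59. 59.] 3.7 24.0
t [197, 250, 213, 54, 944] [390.  71.] [ 56. 463.] 12.0 52.0
t [215, 255, 53, 34, 1425] [428. 206.] [114.  70.] 84.2 91.0
t [175, 266, 28, 30, 475] [412. 318.] [49. 52.] 23.5 25.0
s [189, 119, 95, 94, 6162] [649. -45.] [210. 221.] 89.9 132.0
s [313, 140, 51, 156, 572] [389.  60.] [ 52. 439.] 12.1 49.0
s [285, 158, 35, 88, 1337] [492.  12.] [272.  85.] 88.1 52.0
s [256, 189, 27, 24, 385] [577.  12.] [58. 70.] 39.7 35.0
s [183, 223, 86, 72, 3426] [677. 172.] [202. 169.] 11.6 146.0
s [319, 242, 27, 46, 1115] [428. 202.] [115.  61.] 86.0 91.0
s [331, 298, 28, 26, 452] [406. 317.] [52. 46.] 26.0 25.0
s [287, 301, 26, 28, 426] [507. 330.] [56. 58.] 40.2 26.0
```

View pics/hm.png

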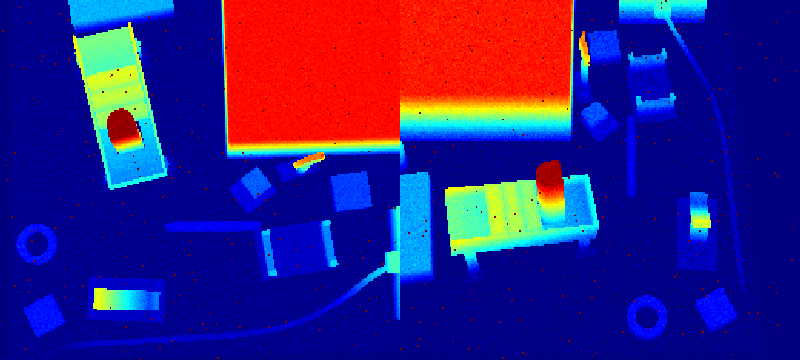

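The height maps show the bar top (about 146 mm) at the middle of the chute and the rest rising to the left (+y). The rack has four cheek tips with its ribs along image columns, and the marker lies between the rack and the rest. Next I'll fit the parts more closely.

```bash
python3 - <<'E'
from h import *
fs=[np.load(f"pics/{n}0.npy",allow_pickle=True).item() for n in("top","side")]
def box(P,x0,x1,y0,y1,z0,z1):
    return (P[...,0]>x0)&(P[...,0]<x1)&(P[...,1]>y0)&(P[...,1]<y1)&(P[...,2]>z0)&(P[...,2]<z1)
def rect(Q): 
    r=cv2.minAreaRect(Q[:,:2].astype(np.float32)); return np.round(r[0],1),np.round(r[1],1),round(r[2],1)
for n,f in zip("ts",fs):
    P=cloud(f)
    P=np.stack([cv2.medianBlur(P[...,i].astype(np.float32),3) for i in range(3)],-1)
    d=P[box(P,300,560,60,300,-8,6)];print(n,"desk",np.median(d[:,2]))
    Q=P[box(P,560,760,120,300,133,160)];print(" bartop",rect(Q),len(Q),np.median(Q[:,2]))
    Q=P[box(P,560,760,120,290,28,125)];print(" chute",rect(Q),len(Q))
    Q=P[box(P,370,480,140,270,30,100)]
    for _ in range(3):
        c=Q.mean(0);nn=np.linalg.svd(Q-c)[2][2];nn*=np.sign(nn[2]);Q=Q[abs((Q-c)@nn)<4]
    rx=np.array([-nn[1],nn[0],0]);rx/=-np.hypot(*rx[:2]) ; rx*=np.sign(rx[0]);print(" rest plane",c.round(1),nn.round(3),"tilt",np.degrees(np.arccos(nn[2])),"yaw",np.degrees(np.arctan2(rx[1],rx[0])),len(Q),rect(Q),Q.min(0).round(),Q.max(0).round())
    q=(Q-c)@rx;print("  width range",np.percentile(q,[1,50,99]).round(1), "c.rx",(c@rx).round(1), "upslope", np.percentile((Q-c)@np.cross(nn,rx),[1,99]).round(1))
    Q=P[box(P,370,480,140,270,4.5,14)];print(" restbase",rect(Q),len(Q))
    for z0,z1 in((4.5,14),(28,39),(40,60)):
        m=box(P,430,545,-95,60,z0,z1).astype(np.uint8);k,l,st,ce=cv2.connectedComponentsWithStats(m)
        for i in range(1,k):
            if st[i,4]>6: Q=P[l==i];print(" rack",z0,rect(Q),st[i,4],Q.mean(0).round(1))
E
```

```text
t desk 1.9551945
 bartop (array([648.5, 193. ]), array([35.7, 34.4]), 12.7) 317 142.04784
 chute (array([678.6, 198.8]), array([182.8,  89.7]), 12.1) 2893
 rest plane [431.6 205.6  62.9] [-0.035 -0.695  0.718] tilt 44.096703 yaw -2.866182221390805 412 (array([431.9, 203.6]), array([63.2, 26. ]), 87.0) [418. 172.  31.] [446. 235.  89.]
  width range [-12.5  -0.2  13.2] c.rx 420.8 upslope [-44.1  36.7]
 restbase (array([418.3, 204.3]), array([ 96.6, 128.2]), 0.0) 1079
 rack 4.5 (array([534. ,  20.3]), array([17.2,  2. ]), 80.9) 9 [533.9  20.3  12.9]
 rack 4.5 (array([494.2, -18.5]), array([ 75. , 144.5]), 7.1) 1260 [493.9 -33.4   9.9]
 rack 4.5 (array([500.7, -92.1]), array([ 3.9, 30.5]), 88.7) 18 [502.1 -92.3   9.1]
 rack 28 (array([499.3, -80.5]), array([59.3, 10.1]), 7.4) 131 [500.1 -79.5  35.9]
 rack 28 (array([489.1,   2.7]), array([51. , 10.3]), 7.2) 119 [489.1   3.3  36.2]
 rack 40 (array([527. , -77.6]), array([6.4, 9.5]), 3.0) 18 [526.9 -77.7  45.8]
 rack 40 (array([515.6,   5.8]), array([4.9, 9.1]), 24.6) 13 [516.1   5.9  46.9]
 rack 40 (array([472.1, -83.1]), array([7.6, 6.2
[... 454 characters left out ...]
range [-48.2  13.7  30.1] c.rx 253.6 upslope [-24.1  30.4]
 restbase (array([412.1, 199.2]), array([120.7,  88.7]), 87.2) 865
 rack 4.5 (array([489.4, -17.6]), array([155.5,  82.6]), 88.1) 707 [494.2 -32.1   8.9]
 rack 28 (array([495.8, -82.4]), array([61.3, 13.4]), 6.4) 101 [494.5 -79.9  33.7]
 rack 28 (array([485.7,   1.6]), array([59.7, 13.1]), 9.9) 109 [484.3   4.   33.6]
 rack 40 (array([466.9, -84.1]), array([7.8, 5.6]), 77.1) 10 [467.3 -83.4  43. ]
 rack 40 (array([522.6, -78.1]), array([5. , 8.8]), 20.4) 9 [522.7 -77.4  43.4]
 rack 40 (array([456.8,  -1.2]), array([6.7, 7. ]), 0.0) 11 [457.   -1.1  44.1]
 rack 40 (array([511.9,   7.3]), array([8.2, 7.6]), 89.1) 14 [512.3   5.8  43.3]
```

```bash
cat >> h.py <<'E'
def Rz(d): c,s=np.cos(np.radians(d)),np.sin(np.radians(d)); return np.array([[c,-s,0],[s,c,0],[0,0,1.]])
s2=np.sqrt(.5)
A=np.array([[1,0,0],[0,-1,0],[0,0,-1.]])          # tool in bar, end grasp (columns tool axes)
B=np.array([[-1,0,0],[0,1,0],[0,0,-1.]])
MA=np.array([[0,0,-1],[0,1,0],[1,0,0.]])          # tool in bar, middle grasp: [bz,by,-bx]
MB=np.array([[0,0,-1],[0,-1,0],[-1,0,0.]])
CH=Rz(12.2); CHP=np.array([647,192.4,70.])        # bar_mid in chute
RSR=Rz(-3.3); RS=np.array([429.8,204,0.])
BREST=RSR@np.array([[0,1,0],[-s2,0,s2],[s2,0,s2]]) # bar axes [n,x,u]
SEAT=RS+RSR@np.array([0,1.8,87.2])
RKR=Rz(7.2); RK=np.array([492,-39,53.])
BRACK=RKR@np.array([[0,1,0],[0,0,1],[1,0,0.]])
END=np.array([-9,0,22.]); MID=np.array([-27,0,0.]) # TCP in bar_mid frame
def tcp(Rb,mid,G,off): return list(mid+Rb@off),Rb@G
E
python3 - <<'E'
from h import *
from rig import arm
for nm,G,M in(("A",A,MA),("B",B,MB)):
    for l,(p,R) in dict(ch=tcp(CH,CHP,G,END),chup=tcp(CH,CHP+[0,0,150],G,END),
        rest=tcp(BREST,SEAT,G,END),restpre=tcp(BREST,SEAT+60*BREST[:,0]+20*BREST[:,2],G,END),restback=tcp(BREST,SEAT+90*BREST[:,2],G,END)).items():
        q=arm.solve_ik(p,R);print(nm,l,np.round(p),None if q is None else np.round(q,0))
    for k,Mx in(("MA",MA),("MB",MB)) if nm=="A" else ():
      for l,(p,R) in dict(rest=tcp(BREST,SEAT,Mx,MID),pre=tcp(BREST,SEAT+90*BREST[:,0],Mx,MID),rack=tcp(BRACK,RK,Mx,MID),rackpre=tcp(BRACK,RK+[0,0,80],Mx,MID)).items():
        q=arm.solve_ik(p,R);print(k,l,np.round(p),None if q is None else np.round(q,0))
E
```

```text
A ch [638. 190.  92.] [ 10.  37.  -2.  51.   0. 178.]
A chup [638. 190. 242.] [ 10.  31.  10.  69.   0. 178.]
A rest [431. 228.  96.] [ 38.  46.  -2.  75. -32. -39.]
A restpre [430. 199. 153.] [ 36.  40.  -4.  78. -33. -41.]
A restback [435. 291. 160.] [ 42.  47.  11.  89. -30. -35.]
MA rest [431. 225.  68.] [ -9.  27. -45.  23.  45.  82.]
MA pre [427. 161. 132.] [-17.  22. -40.  42.  43.  70.]
MA rack [492. -39.  26.] [-13.  27. -34.  29.   0.  70.]
MA rackpre [492. -39. 106.] [-13.  20. -29.  40.   0.  70.]
MB rest [431. 225.  68.] [ -9.  27. -45.  23.  45. -98.]
MB pre [427. 161. 132.] [ -17.   22.  -40.   42.   43. -110.]
MB rack [492. -39.  26.] [ -13.   27.  -34.   29.    0. -110.]
MB rackpre [492. -39. 106.] [ -13.   20.  -29.   40.    0. -110.]
B ch [638. 190.  92.] [10. 37. -2. 51.  0. -2.]
B chup [638. 190. 242.] [10. 31. 10. 69.  0. -2.]
B rest [431. 228.  96.] [ 38.  46.  -2.  75. -32. 141.]
B restpre [430. 199. 153.] [ 36.  40.  -4.  78. -33. 139.]
B restback [435. 291. 160.] [ 42.  47.  11.  89. -30. 145.]
```

```bash
python3 - <<'E'
from h import *
from rig import arm,eoat,grab_frame,sensors
p,R=tcp(CH,CHP,B,END)
arm.move_pose([p[0],p[1],230],R)
print(arm.movel([p[0],p[1],170],v=150), arm.movel(p,v=100,force_limit=8))
eoat.grip(30); print(sensors.get_finger_gap(),sensors.get_grip_force(),sensors.get_wrist_force())
arm.movel([p[0],p[1],p[2]+25],v=50)
print(sensors.get_wrist_force(),sensors.get_finger_gap(),sensors.get_eef_pos())
arm.movel([p[0],p[1],p[2]+165],v=100)
arm.pause(1)
f=grab_frame("side");cv2.imwrite("pics/s1.png",cv2.resize(f["image"][130:340,140:400],(780,600)))
print(sensors.get_time(),sensors.get_wrist_force(),sensors.get_finger_gap())
E
```

```text
False False
35.36457469673319 59.59020406007767 [-0.55223202 -0.45934092  3.28739275]
[-1.27353283 -1.13007388 -1.87696373] 35.61756838845884 [637.81279175 190.50104293 117.20709002]
7.3083 [ 0.72829529  0.42527232 -3.09820524] 35.4239524859926
```

View pics/s1.png

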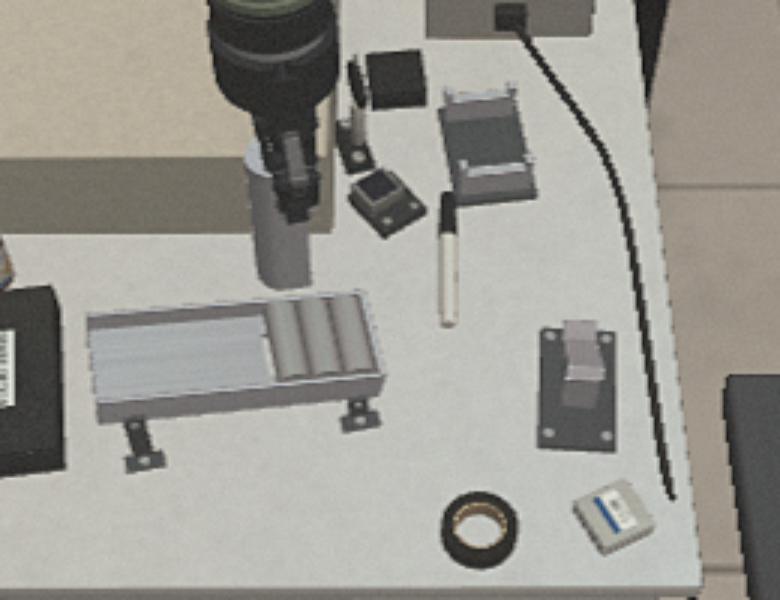

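The bar is held clear at (285,220) and the three posts lie at the end stop around (325,335). Next is the pose above the rest, with a calibration check there.

```bash
python3 - <<'E'
from h import *
from rig import arm,eoat,grab_frame,sensors
n=BREST[:,0];u=BREST[:,2]
p,R=tcp(BREST,SEAT+45*n+15*u+[0,0,90],B,END)
arm.move_pose(p,R)
arm.movel(tcp(BREST,SEAT+45*n+15*u,B,END)[0],v=120)
t=np.array(sensors.get_eef_pos());print(sensors.get_time(),t,sensors.get_tcp_rot())
mid=t-BREST@END
for nm in("top","side"):
    f=grab_frame(nm);np.save(f"pics/{nm}1.npy",f,allow_pickle=True)
    P=cloud(f);P=np.stack([cv2.medianBlur(P[...,i].astype(np.float32),3) for i in range(3)],-1)
    L=(P-mid)@BREST   # in expected bar frame
    m=(abs(L[...,0])<30)&(abs(L[...,1])<30)&(L[...,2]>-80)&(L[...,2]<-5)&(P[...,2]>10)
    Q=L[m]
    print(nm,len(Q),Q.min(0).round(1),Q.max(0).round(1))
    for a in(-70,-55,-40,-25):
        q=Q[(abs(Q[:,2]-a)<8)&(Q[:,0]>-3)]
        if len(q)>5: print(a,"y",np.percentile(q[:,1],[2,98]).round(1),"xmax",np.percentile(q[:,0],97).round(1))
    cv2.imwrite(f"pics/{nm}1.png",f["image"])
a=cv2.imread("pics/top1.png")[200:310,180:320];b=cv2.imread("pics/side1.png")[190:300,260:400]
cv2.imwrite("pics/pre.png",cv2.resize(np.hstack([a,b]),(800,314)))
E
```

```text
10.325 [430.31707273 206.66236593 139.40641991] [[ 4.11580437e-02  9.98348065e-01 -4.00893693e-02]
 [ 7.06155459e-01 -5.74508415e-02 -7.05722232e-01]
 [-7.06859592e-01  7.36819494e-04 -7.07353500e-01]]
top 444 [  0.9 -15.7 -67.5] [20.8 18.2 -5.2]
-70 y [-14.4  16.3] xmax 20.1
-55 y [-15.7  17.3] xmax 20.4
-40 y [-15.6  17. ] xmax 20.2
-25 y [-15.6  16.7] xmax 20.1Traceback (most recent call last):
  File "<stdin>", line 15, in <module>
    return umr_minimum(a, axis, None, out, keepdims, initial, where)
ValueError: zero-size array to reduction operation minimum which has no identity
```

The top camera reads the held bar about 1 mm high in x, and the bar sits straight in the fingers. Now I'll set it down.

```bash
python3 - <<'E'
from h import *
from rig import arm,eoat,grab_frame,sensors
n=BREST[:,0];u=BREST[:,2]
pos=lambda a,b:tcp(BREST,SEAT+a*n+b*u+[1,0,0],B,END)[0]
rel=lambda:((np.array(sensors.get_eef_pos())-BREST@END-SEAT)@BREST).round(1)
arm.movel(pos(8,12),v=80)
print(arm.movel(pos(-6,12),v=15,force_limit=5),rel(),sensors.get_wrist_force())
a=rel()[0]
print(arm.movel(pos(a+.7,-8),v=20,force_limit=6),rel(),sensors.get_wrist_force())
b=rel()[2]
print(arm.movel(pos(a-3,b+.3),v=10,force_limit=4),rel())
eoat.grip(60);arm.pause(.3)
print(sensors.get_time(),sensors.get_wrist_force())
arm.movel(pos(rel()[0],b+95),v=120)
arm.pause(.3)
for nm in("top","side"):
    f=grab_frame(nm);np.save(f"pics/{nm}2.npy",f,allow_pickle=True)
    P=cloud(f);P=np.stack([cv2.medianBlur(P[...,i].astype(np.float32),3) for i in range(3)],-1)
    L=(P-SEAT)@BREST
    m=(abs(L[...,0])<40)&(abs(L[...,1])<35)&(abs(L[...,2])<85)&(P[...,2]>30)&(L[...,0]>0);Q=L[m]
    print(nm,len(Q),[np.percentile(Q,k,axis=0).round(1) for k in(1,99)] if len(Q) else "")
    cv2.imwrite(f"pics/{nm}2.png",f["image"])
a=cv2.imread("pics/top2.png")[200:310,180:320];b=cv2.imread("pics/side2.png")[190:300,260:400]
cv2.imwrite("pics/r2.png",cv2.resize(np.hstack([a,b]),(800,314)))
E
```

```text
True [-0.3  0.9 11.6] [ 0.6900431  -1.60377025  1.62667023]
True [-0.   0.7 -0.6] [-0.08116354  2.43663073  3.16931456]
True [ 0.   0.7 -0.6]
13.2167 [ 0.56636535 -0.56781078 -0.13016186]
top 1115 [array([  0.9, -15.6, -65. ]), array([20.5, 18.6, 72.2])]
side 368 [array([  0.9, -18.5, -67.2]), array([20.4, 14.7, 71.5])]
```

View pics/r2.png

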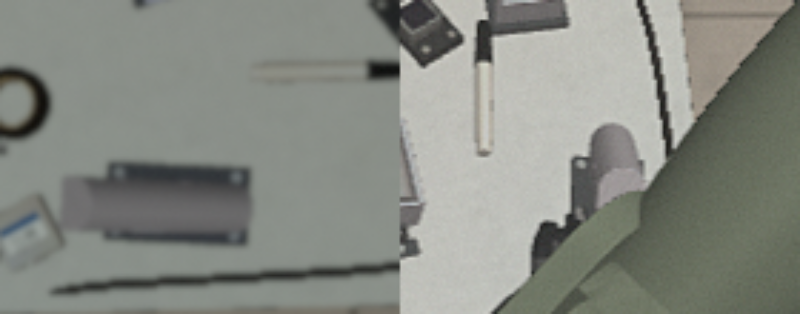

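The bar lies on the rest, visible in the top crop at (155,203) along the plate with its end on the lip at (250,205), within about 1 mm of the seat. Now I'll regrasp it across the middle.

```bash
python3 - <<'E'
from h import *
from rig import arm,eoat,grab_frame,sensors
n=BREST[:,0];u=BREST[:,2]
S=SEAT+[1,0,0]
t=np.array(sensors.get_eef_pos());arm.movel(list(t+[0,0,110]),v=150)
eoat.grip(75)
p,R=tcp(BREST,S+90*n+[0,0,110],MA,MID);arm.move_pose(p,R)
arm.movel(tcp(BREST,S+75*n,MA,MID)[0],v=130)
print(arm.movel(tcp(BREST,S,MA,MID)[0],v=80,force_limit=8),sensors.get_time())
eoat.grip(30);print(sensors.get_finger_gap(),sensors.get_grip_force(),sensors.get_wrist_force())
arm.movel(tcp(BREST,S+20*n+[0,0,15],MA,MID)[0],v=60)
print(sensors.get_finger_gap(),sensors.get_wrist_force())
arm.movel(tcp(BREST,S+60*n+[0,0,60],MA,MID)[0],v=120)
K=np.array([493,-39,53.])
p,R=tcp(BRACK,K+[0,0,100],MA,MID);arm.move_pose(p,R)
arm.movel(tcp(BRACK,K+[0,0,45],MA,MID)[0],v=100)
for nm in("top","side"):
    f=grab_frame(nm);P=cloud(f);P=np.stack([cv2.medianBlur(P[...,i].astype(np.float32),3) for i in range(3)],-1)
    L=(P-K-[0,0,45])@BRACK; m=(abs(L[...,0])<40)&(abs(L[...,1])<35)&(abs(L[...,2])<85);Q=L[m]
    print(nm,len(Q),[np.percentile(Q,k,axis=0).round(1) for k in(2,98)] if len(Q) else "")
    for a in(-60,-45,45,60):
        q=Q[abs(Q[:,2]-a)<7]
        if len(q)>5:print(a,np.percentile(q[:,0],95).round(1),np.percentile(q[:,1],[3,97]).round(1))
    cv2.imwrite(f"pics/{nm}3.png",f["image"])
print(sensors.get_time(),sensors.get_finger_gap())
a=cv2.imread("pics/top3.png")[180:300,270:420];b=cv2.imread("pics/side3.png")[120:240,230:380]
cv2.imwrite("pics/r3.png",cv2.resize(np.hstack([a,b]),(800,320)))
E
```

```text
False 19.1
34.78469939757085 59.20093148946762 [-2.15654382 -4.25313482  4.35057474]
34.97091252116199 [-1.06532321  0.38341997 -3.11477476]
top 480 [array([ -5. , -30.2,   9.6]), array([23.8, 18.1, 70.1])]
45 21.0 [-15.4  17.4]
60 20.8 [-15.   17.7]
side 742 [array([-15.4, -31.8,  -9.9]), array([34.3, 30. , 70.5])]
45 19.4 [-17.1  14.7]
60 19.4 [-17.7  15.3]
22.725 35.44647486138833
```

View pics/r3.png

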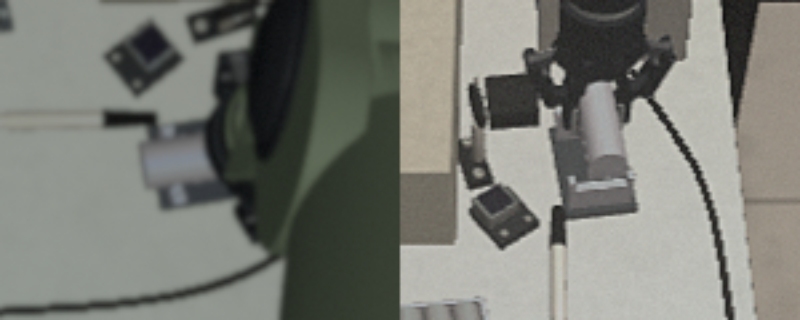

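The bar is level over the rack, at (175,165) in the top crop and (605,130) in the side crop, and centred between the cheeks. Now I'll lower it.

```bash
python3 - <<'E'
from h import *
from rig import arm,eoat,grab_frame,sensors
K=np.array([493,-39,53.]);g=lambda dz:tcp(BRACK,K+[0,0,dz],MA,MID)[0]
arm.movel(g(12),v=60)
print(arm.movel(g(-5),v=15,force_limit=5),np.array(sensors.get_eef_pos())-g(0),sensors.get_wrist_force())
eoat.grip(52);arm.pause(.2)
z=sensors.get_eef_pos()
arm.movel([z[0],z[1],z[2]+70],v=70)
arm.movel([z[0],z[1],z[2]+170],v=150)
arm.move_pose([420,120,300],Rz(20)@np.diag([1,-1,-1.])@np.eye(3)) if False else arm.move_j([60,10,-20,60,0,82])
for nm in("top","side"):
    f=grab_frame(nm);P=cloud(f);P=np.stack([cv2.medianBlur(P[...,i].astype(np.float32),3) for i in range(3)],-1)
    L=(P-K)@BRACK; m=(abs(L[...,0])<30)&(abs(L[...,1])<40)&(abs(L[...,2])<85)&(L[...,0]>4);Q=L[m]
    if len(Q): r=cv2.minAreaRect(Q[:,1:].astype(np.float32));print(nm,len(Q),r,[np.percentile(Q[abs(Q[:,2]-a)<10,0],95).round(1) for a in(-55,0,55)])
    cv2.imwrite(f"pics/{nm}4.png",f["image"])
print(sensors.get_time())
cv2.imwrite("pics/r4.png",np.hstack([cv2.imread("pics/top4.png")[80:310,160:420],cv2.imread("pics/side4.png")[110:340,140:400]]))
E
```

```text
True [-0.07781487 -0.00939494 -0.75831495] [-0.1510625  -0.39478706  4.9499059 ]
top 1167 ((0.9478492736816406, 0.132843017578125), (139.96551513671875, 35.05116271972656), 89.9350814819336) [np.float64(19.9), np.float64(20.1), np.float64(20.2)]
side 644 ((-3.0562992095947266, -0.6673355102539062), (143.44439697265625, 34.86302185058594), 89.64006805419922) [np.float64(18.6), np.float64(18.9), np.float64(18.5)]
28.9167
```

View pics/r4.png

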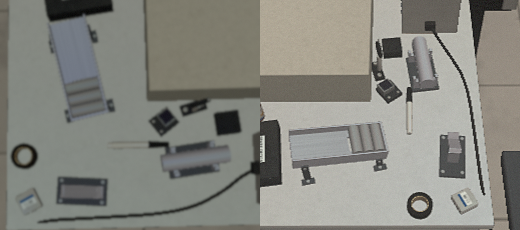

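The bar lies level on the rack, at (197,158) in the top crop and (423,60) in the side crop. The posts are at the stop at (85,98), the other things look unmoved, and the arm is clear.

```bash
python3 -c "
from rig import arm
print(arm.close_job())"
```

```text
the job is handed in; nothing more can be done
None
```

The job is handed in, with no verdict returned: the last images show the bar flat and centred on the rack, the three posts at the end stop and the other things not visibly moved, at about 29 s on the robot's clock.

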